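# Let the green can out of the tin rack

### The arm

A 7-joint arm with a two-finger parallel gripper is mounted at the origin on a cart in front of the work surface, level with it; the furniture and walls round the work are solid. World frame = base frame: x ahead of the robot, y to its left, z up, the work surface at z = 0. Lengths are in m, angles in rad, forces in N, time in s.
With the tool pointing down it reaches from about 0.4 to 0.925 m from the base axis. Payload 4.1 kg.
Tool frame: the origin (TCP) lies on the centre line of the jaws, within the pads' length; the fingertips stand 17 mm ahead of it and the grasp point (between the pads) lies 2 mm behind it (manip.tcp_to_tips is the distance from the TCP to the fingertips, in m); z points along the fingers, y is the line along which they close (so a half turn about z gives the same grasp; the last joint's range is limited). The gripper opens to 85 mm and grips with 20 to 120 N. Pads are 22 mm wide; open, the fingers measure 114 mm over their backs; the gripper's body (76 mm by 85 mm) begins 54 mm behind the grasp point. The pads swing forward as they close: fully open they stand 13 mm farther back than shut.
Start: joints at [1.173, 0.398, 0.045, 1.537, -0.019, 1.207, -0.051], TCP at [0.191, -0.621, 0.217] pointing down, gripper open.
Joint ranges: [-2.82, 2.82], [-0.49, 2.23], [-1.37, 1.46], [0, 2.46], [-1.36, 4.5], [0.23, 2], [-2.94, 2.94]. Speed limits (rad/s): [2.57, 2.57, 3.14, 3.14, 3.14, 3.14, 3.14].

### API

Orientations are given as [roll, pitch, yaw] about the fixed x, y, z axes, in that order (R = Rz(yaw) Ry(pitch) Rx(roll)).
In Python, from cell import manip gives the robot as it stands. The module is installed in compiled form; this text tells all that it offers.
- The arm moves only by the tool send_rows, never from a script. Its argument "plan" is a list that holds one entry, the list of rows, each a list of 7 numbers: the turn, a rotation vector about the tool's x, y, z in degrees, then the shift along the tool's x, y, z in cm, then the closure, from 0 (fully open) to 1 (shut). In form: [[[wx, wy, wz, dx, dy, dz, grip], ...]]. A call has 1 to 8 rows; each row shifts and turns the commanded pose from where the row before left it, along the tool's axes as they then stand; what a row does not reach is not made up. A row lasts 1/12 s, in which the tool goes at most 41.7 mm and 7.16 degrees, less where a joint would pass 70% of its speed; a pose out of reach is approached as far as the arm can. A call with a gripper value outside its range is refused whole. The fingers move at their own pace and stop on an object; the grip force is fixed at half the most. Time passes only in rows, so rows that do not move let the fingers close. It gives the time, the measured TCP pose, the force, the opening and the grip force at its end, in the units of the state.
- manip.observe(): the state, without advancing time (a new reading comes with each control period).
- manip.read_camera(name): name is "scene" or "top" or "wrist"; returns the picture (420x560x3 uint8, red, green, blue); there is no depth.
- manip.camera_params(name): a dict with "fx", "fy", "cx", "cy" (pixels), "extrinsics" (4x4, takes a point from world to camera coordinates). Camera axes: x right, y down, z forward; pixel columns grow to the right and rows downward; lengths in m; the calibration is good to about 2 mm. The wrist camera is an equidistant fisheye: a pixel r from the principal point sees the ray r / f radians off the axis. A picture is of the moment at which its call begins: read the wrist's pose just before it. camera_params takes no time and is no camera call; for the wrist camera it gives the pose at the moment of the call.
- manip.finish_job(): hands the job in; it is judged then, once.
The state is a dict: "t": time; "q": joint angles; "joint_vel": joint speeds; "effort": joint torques, N m; "tcp_pos": TCP position; "ee_rot": TCP orientation; "contact_force": force on the tool from outside, world axes, zero at the start; "ft_torque": the same for the moment, N m; "gripper_width": opening from 0.0 (shut) to 1.0 (fully open); "gripper_force": force on a finger pad.
Only numpy, scipy, OpenCV 4.12 (cv2) and the standard library are available. Lean on these libraries where they do the work, as an engineer would, in place of code of your own. Each camera call takes 0.05 s, during which the arm holds its last target. There are 200 camera calls.

### The job

Let the green drink can out of the two-lane tin rack: press down the blue paddle at the back of its lane, so that the gate lifts and the can rolls by itself into the tray at the front, then let the paddle come back up so that the gate is shut again. Only the paddle is pressed: do not touch the can or the tin, keep the tomato tin's gate shut, and leave the things beside the rack where they stand.

Things in the scene. Friction and masses are not known exactly. Their poses are not given: they have to be found in the camera images.
- rack: white two-lane tin rack, fixed, 260 (x) x 284 mm (y); walls 100 mm high at the back, 55 at the front, bearing posts 152. Origin under its centre. Tray at its -x side, paddles stick out at its +x end; +y is the left lane. Lane centres at y +-0.069. Floor falls 10 degrees to the front lip. Clear gates with steel top edge at x 0: bays behind (x > 0), tray before (x < 0). Can and tin may swap lanes
- paddle_left (a point): centre of the top of the left lever's blue paddle, 45 mm (rack x) by 36 mm (y). At rest the paddle rises to the back by 0.3 rad, this point at rack (0.156, +0.069, 0.174). It goes down 54 mm to its stop, nearly straight; 50 mm opens the gate fully. Lever pivot along rack y, at rack x 0.075, z 0.140; free room under and behind the paddle
- paddle_right (a point): centre of the top of the right lever's blue paddle, 45 mm (rack x) by 36 mm (y). At rest the paddle rises to the back by 0.3 rad, this point at rack (0.156, -0.069, 0.174). It goes down 54 mm to its stop, nearly straight; 50 mm opens the gate fully. Lever pivot along rack y, at rack x 0.075, z 0.140; free room under and behind the paddle
- lever_left (a joint): left lever (rack y > 0): 0 = paddle up, gate shut; grows to its stop at 0.65 rad as the paddle is pressed and the gate rises. A spring returns it: about 2 N on the paddle at the start, 3 N at the stop. From about 0.5 rad the can passes freely under the gate
- lever_right (a joint): right lever (rack y < 0): 0 = paddle up, gate shut; grows to its stop at 0.65 rad as the paddle is pressed and the gate rises. A spring returns it: about 2 N on the paddle at the start, 3 N at the stop. From about 0.5 rad the can passes freely under the gate
- can_centre (a point): centre of the green drink can, 67 mm in diameter, 119 mm long, lying across its lane behind the gate (rack x about 0.04); freed, it rolls within a second to the front lip (rack x about -0.09). The sign of its rack y tells its lane
- tin_centre (a point): centre of the white and red tomato tin, 75 mm in diameter, 110 mm long, lying across the other lane behind its gate
- can: the same green can: origin at the middle of its base, its z along its length
- tin: the same tomato tin: origin at the middle of its base, its z along its length
- mug: white mug with dark spots, 82x114x91 mm, beside the rack on its left, loose; origin under its centre
- pink_pot: pink tub with a pink lid, 81x81x54 mm, beside the rack on its left towards the back, loose; origin under its centre
- spice: small spice jar with a steel lid, 68x68x72 mm, beside the rack on its right, loose; origin under its centre
Not all that is in view belongs to the job. What is shaped like the can but orange is not meant. What is shaped like the tin but purple is not meant.

How it is judged:
By the outcome, as a careful person would: the job done as asked, in the order asked, and still so for the second after the job is handed in, with the robot touching nothing.
It also fails if it takes over 29 s, if anything falls off the work surface, if the arm or the gripper's body presses on something with over 40 N, if the wrist force passes 120 N, or if a joint passes its speed limit or range.

## Working session

There is one attempt and no reset: what is moved stays moved. The work goes in short steps, Python scripts to look and compute and a tool call to move; the robot and the scene stay as the last step left them, time stands still between calls to the robot, and variables do not carry over. Pictures are saved under pics/ and viewed, at most 10 in all, crops included, and the job is handed in when it is done.

Besides the shell and the picture viewer there is one more tool, called after "Request:" as name(argument=value, ...) on one line, values as JSON. send_rows: Moves the arm, as the interface text tells. Its arguments: {"type":"object","properties":{"plan":{"type":"array","items":{"type":"array","items":{"type":"array","items":{"type":"number"}}}}},"required":["plan"]}

```bash
mkdir -p pics
python3 - <<'E'
from cell import manip
import cv2,numpy as np
np.set_printoptions(precision=4,suppress=True)
s=manip.observe();print(s['t'],s['tcp_pos'],s['ee_rot'],manip.tcp_to_tips)
for n in('scene','top'):
    im=manip.read_camera(n);cv2.imwrite(f'pics/{n}0.png',im[:,:,::-1]);p=manip.camera_params(n);print(n,p)
E
```

```text
0.0 [ 0.1912 -0.6206  0.2162] [-3.1396  0.0001  0.2989] 0.017
scene {'fx': 487.1400102393106, 'fy': 487.1400102393106, 'cx': 275.72938663319684, 'cy': 208.39452998725588, 'extrinsics': array([[-0.7261, -0.6876, -0.0047,  0.4411],
       [-0.2626,  0.2837, -0.9223,  0.2439],
       [ 0.6355, -0.6684, -0.3865,  1.041 ],
       [ 0.    ,  0.    ,  0.    ,  1.    ]])}
top {'fx': 398.55615385395015, 'fy': 398.55615385395015, 'cx': 287.65109801849206, 'cy': 206.01463436270055, 'extrinsics': array([[-0.026 , -0.9997, -0.0031,  0.1132],
       [-0.9841,  0.0261, -0.1755,  0.5153],
       [ 0.1755, -0.0015, -0.9845,  1.3169],
       [ 0.    ,  0.    ,  0.    ,  1.    ]])}
```

View pics/scene0.png

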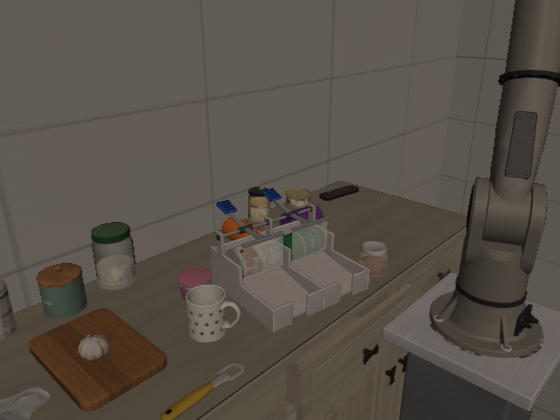

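View pics/top0.png

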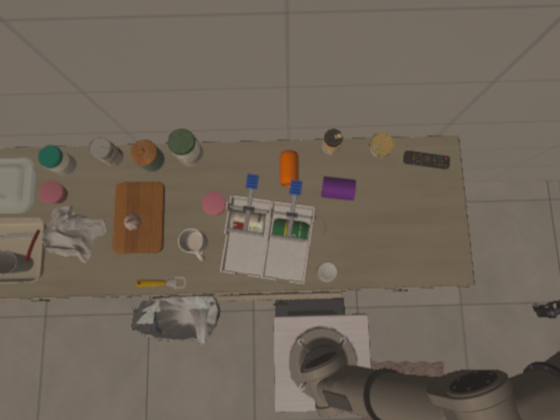

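The scene and top views show the rack with the tin (top 246,224) in the left lane and the green can (top 291,229) in the right lane. Candidates:
- **Can:** green (291,229) or orange (289,168, outside the rack). I choose green.
- **Tin:** red/white (246,224) or purple (339,188, outside the rack).
- **Paddle:** left (252,181) or right (296,187). I choose right.

Next I'll triangulate the paddles and check the choice in a crop.

```bash
cat > h.py <<'E'
import cv2,numpy as np
from cell import manip
np.set_printoptions(precision=4,suppress=True)
def blobs(im,lo,hi,amin=15):
    m=cv2.inRange(cv2.cvtColor(im,cv2.COLOR_RGB2HSV),lo,hi)
    n,_,st,c=cv2.connectedComponentsWithStats(m)
    return [(c[i],st[i]) for i in range(1,n) if st[i][4]>=amin]
def P(n):
    p=manip.camera_params(n);K=np.array([[p['fx'],0,p['cx']],[0,p['fy'],p['cy']],[0,0,1]]);return K@p['extrinsics'][:3]
def tri(a,b):
    X=cv2.triangulatePoints(P('scene'),P('top'),np.float64(a).reshape(2,1),np.float64(b).reshape(2,1));return (X[:3]/X[3]).ravel()
E
python3 - <<'E'
from h import *
B={}
for n in('scene','top'):
    im=cv2.imread(f'pics/{n}0.png')[:,:,::-1].copy()
    B[n]=blobs(im,(100,150,60),(125,255,255))
    for c,s in B[n]: print(n,c,s)
for n,(x,y,w,h) in {'top':(215,150,140,140)}.items():
    im=cv2.imread(f'pics/{n}0.png');cv2.imwrite('pics/crop.png',cv2.resize(im[y:y+h,x:x+w],None,fx=4,fy=4,interpolation=cv2.INTER_CUBIC))
S=sorted([c for c,s in B['scene']],key=lambda c:c[0]);T=sorted([c for c,s in B['top']],key=lambda c:c[0])
if len(S)==len(T):
    for a,b in zip(S,T):
        X=tri(a,b);r=P('top')@np.r_[X,1];print(X,r[:2]/r[2]-b)
E
```

```text
scene [270.8065 195.0215] [262 190  19  11  93]
scene [225.8    207.1333] [217 200  20  14 105]
top [252.2759 179.2414] [248 176   9   7  29]
top [250.8824 184.7059] [247 183   9   5  17]
top [295.0345 189.3103] [291 187   9   6  29]
```

View pics/crop.png

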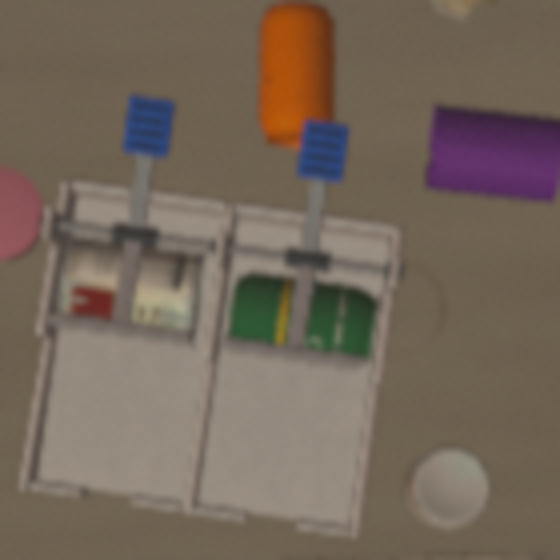

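The crop confirms it: the green can is in the right lane under the lever of the right paddle, whose crop pixel (324,151) is about (295.6,187.4) in the top view. The orange can stands loose behind that paddle.

Run:
```python
from h import *
R=tri((270.8,195),(295.6,187.4));L=tri((226.6,207.1),(251.9,181.4))
for X in(R,L):
    for n in('scene','top'):
        r=P(n)@np.r_[X,1];print(n,r[:2]/r[2])
print(R,L)
# plane z=0.174 cast from top
def cast(n,u,z):
    M=P(n);A=M[:,[0,1]];b=M[:,2]*z+M[:,3];H=np.c_[A,b];x=np.linalg.solve(H,[*u,1]);return x[:2]/x[2]
for n,a,b in(('top',(295.6,187.4),(251.9,181.4)),('scene',(270.8,195),(226.6,207.1))):
    r,l=cast(n,a,.174),cast(n,b,.174);print(n,r,l,np.linalg.norm(l-r),np.degrees(np.arctan2(-(l-r)[0],(l-r)[1])))
s=manip.observe();from scipy.spatial.transform import Rotation as Ro
print(Ro.from_euler('xyz',s['ee_rot']).as_matrix())
# orange can extents at z .067
im=cv2.imread('pics/top0.png')[:,:,::-1].copy()
for c,st in blobs(im,(3,180,90),(14,255,255),60): print(c,st,cast('top',c,.035))
```

```text
scene [270.7669 194.9947]
top [295.6279 187.4314]
scene [226.2239 207.021 ]
top [252.2155 181.7215]
[0.5549 0.0733 0.1672] [0.5767 0.2091 0.1683]
top [0.5535 0.0735] [0.5763 0.2095] 0.13794690227374085 -9.537392516572005
scene [0.5426 0.0859] [0.565  0.2177] 0.13378677485979584 -9.656331783667081
[[ 0.9557  0.2945 -0.0007]
 [ 0.2945 -0.9557  0.0016]
 [-0.0001 -0.0018 -1.    ]]
[287.8834 167.0115] [280 151  18  36 523] [0.6589 0.0952]
```

Request:
send_rows(plan=[[[0, 0, 0, 2.3, -2.3, -0.8, 1], [0, 0, 0, 2.3, -2.3, -0.8, 1], [0, 0, 0, 2.3, -2.3, -0.8, 1], [0, 0, 0, 2.3, -2.3, -0.8, 1], [0, 0, 0, 2.3, -2.3, -0.8, 1], [0, 0, 0, 2.3, -2.3, -0.8, 1], [0, 0, 0, 2.3, -2.3, -0.7, 1], [0, 0, 0, 2.3, -2.3, -0.7, 1]]])

```text
t: 0.77
tcp_pos: [0.3133, -0.3895, 0.2794]
ee_rot: [-3.141, 0.0, 0.299]
contact_force: [1.4, -0.7, -0.4]
gripper_width: -0.003
gripper_force: 0.0
```

Request:
send_rows(plan=[[[0, 0, 0, 2.3, -2.3, 0, 1], [0, 0, 0, 2.3, -2.3, 0, 1], [0, 0, 0, 2.3, -2.3, 0, 1], [0, 0, 0, 2.3, -2.3, 0, 1], [0, 0, 0, 2.3, -2.3, 0, 1], [0, 0, 0, 2.3, -2.3, 0, 1], [0, 0, 0, 2.3, -2.3, 0, 1], [0, 0, 0, 2.3, -2.3, 0, 1]]])

```text
t: 1.43
tcp_pos: [0.4348, -0.1596, 0.2791]
ee_rot: [3.142, 0.0, 0.299]
contact_force: [0.9, -0.2, -0.7]
gripper_width: -0.002
gripper_force: 0.0
```

Request:
send_rows(plan=[[[0, 0, 0, 2.6, -2.7, 0, 1], [0, 0, 0, 2.6, -2.7, 0, 1], [0, 0, 0, 2.6, -2.7, 0, 1], [0, 0, 0, 2.6, -2.7, 0, 1], [0, 0, 0, 2.6, -2.7, 0, 1], [0, 0, 0, 2.6, -2.7, 0, 1], [0, 0, 0, 2.6, -2.6, 0, 1]]])

```text
t: 2.02
tcp_pos: [0.5535, 0.0738, 0.2789]
ee_rot: [3.141, 0.001, 0.299]
contact_force: [0.4, -1.0, 0.3]
gripper_width: 0.003
gripper_force: 0.0
```

Request:
send_rows(plan=[[[0, 0, 6.6, 0, 0, 0, 1], [0, 0, 6.6, 0, 0, 0, 1], [0, 0, 6.6, 0, 0, 0, 1], [0, 0, 6.7, 0, 0, 0, 1], [0, 0, 0, 0, 0, 2, 1], [0, 0, 0, 0, 0, 2, 1], [0, 0, 0, 0, 0, 0, 1]]])

```text
t: 2.6
tcp_pos: [0.5504, 0.0713, 0.2352]
ee_rot: [3.139, 0.008, -0.163]
contact_force: [0.3, -1.0, -0.2]
gripper_width: 0.002
gripper_force: 0.0
```

Run:
```python
from h import *
s=manip.observe();print(s['tcp_pos'],s['ee_rot'])
p=manip.camera_params('wrist');im=manip.read_camera('wrist');cv2.imwrite('pics/w1.png',im[:,:,::-1])
E=p['extrinsics'];print(p)
Rw=E[:3,:3].T;o=-Rw@E[:3,3]
for c,st in blobs(im,(100,150,50),(128,255,255),60):
    v=c-[p['cx'],p['cy']];r=np.hypot(*v);th=r/p['fx'];d=Rw@np.r_[np.sin(th)*v/r,np.cos(th)];X=o+d*(.174-o[2])/d[2];print(c,st,X)
```

```text
[0.5504 0.0713 0.2352] [ 3.1389  0.0076 -0.1635]
{'fx': 325.19226210127806, 'fy': 325.19226210127806, 'cx': 285.44255226342773, 'cy': 213.98515233391038, 'extrinsics': array([[-0.1622, -0.9868,  0.0028,  0.1592],
       [-0.9368,  0.1549,  0.3138,  0.4574],
       [-0.31  ,  0.0483, -0.9495,  0.5649],
       [ 0.    ,  0.    ,  0.    ,  1.    ]])}
[108.3095 214.4264] [  82  192   51   49 1386] [0.5805 0.2075 0.174 ]
[278.2762 218.1046] [ 254  195   51   48 1434] [0.5559 0.0756 0.174 ]
```

View pics/w1.png

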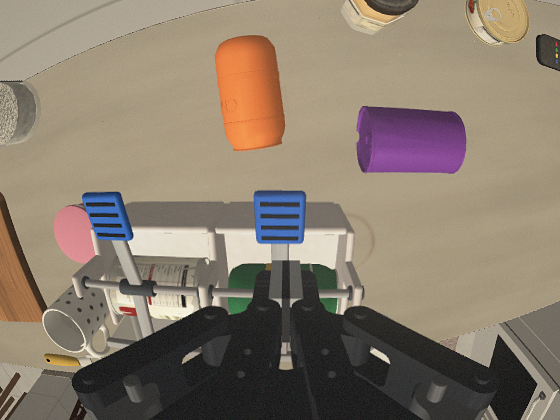

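The wrist view shows the right paddle at (279,218), in line with the fingers and about 6 mm from the tool axis. I'll correct that and go down.

Request:
send_rows(plan=[[[0, 0, 0, 0.5, -0.5, 1, 1], [0, 0, 0, 0, 0, 1.5, 1], [0, 0, 0, 0, 0, 1.5, 1], [0, 0, 0, 0, 0, 1, 1], [0, 0, 0, 0, 0, 1, 1], [0, 0, 0, 0, 0, 0, 1]]])

```text
t: 3.15
tcp_pos: [0.5582, 0.0761, 0.1775]
ee_rot: [3.141, 0.003, -0.163]
contact_force: [-0.0, -0.5, -0.1]
gripper_width: 0.003
gripper_force: 0.0
```

Request:
send_rows(plan=[[[0, 0, 0, 0, 0, 1, 1], [0, 0, 0, 0, 0, 1, 1], [0, 0, 0, 0, 0, 1, 1], [0, 0, 0, 0, 0, 0.4, 1], [0, 0, 0, 0, 0, 0, 1], [0, 0, 0, 0, 0, 0, 1]]])

```text
t: 3.65
tcp_pos: [0.5584, 0.0761, 0.1448]
ee_rot: [3.141, 0.001, -0.164]
contact_force: [-0.7, 0.2, 0.4]
gripper_width: 0.0
gripper_force: 0.0
```

Run:
```python
from h import *
s=manip.observe();print(s['tcp_pos'],s['ee_rot'],s['contact_force'])
a=manip.read_camera('scene');b=manip.read_camera('wrist')
c=cv2.resize(a[160:340,190:400],(560,480),interpolation=cv2.INTER_CUBIC)
cv2.imwrite('pics/s2.png',c[:,:,::-1]);cv2.imwrite('pics/w2.png',b[:,:,::-1])
```

```text
[0.5584 0.0761 0.1448] [ 3.1411  0.0015 -0.1636] [-0.6923  0.2449  0.4046]
```

View pics/s2.png

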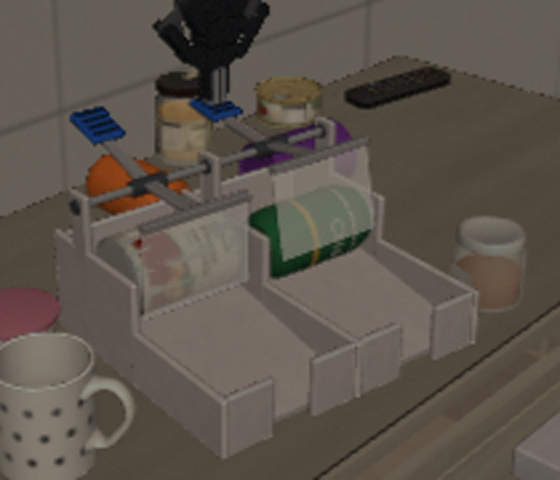

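View pics/w2.png

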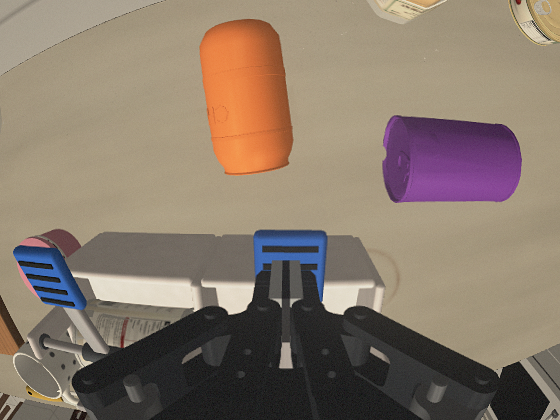

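The right lever is partly down with its gate starting to lift, and the fingers are on the paddle (wrist 290,265). The can is still held (crop 310,230). I'll press further.

Request:
send_rows(plan=[[[0, 0, 0, 0, 0, 0.4, 1], [0, 0, 0, 0, 0, 0.3, 1], [0, 0, 0, 0, 0, 0, 1], [0, 0, 0, 0, 0, 0, 1], [0, 0, 0, 0, 0, 0, 1], [0, 0, 0, 0, 0, 0, 1], [0, 0, 0, 0, 0, 0, 1], [0, 0, 0, 0, 0, 0, 1]]])

```text
t: 4.42
tcp_pos: [0.5589, 0.0762, 0.1383]
ee_rot: [3.141, 0.0, -0.164]
contact_force: [0.2, -0.3, 1.4]
gripper_width: 0.002
gripper_force: 0.3
```

Run:
```python
from h import *
s=manip.observe();print(s['tcp_pos'],s['ee_rot'],s['contact_force'])
a=manip.read_camera('scene')
c=cv2.resize(a[160:340,190:400],(560,480),interpolation=cv2.INTER_CUBIC)
cv2.imwrite('pics/s3.png',c[:,:,::-1])
```

```text
[0.5589 0.0762 0.1383] [ 3.1414  0.0002 -0.1636] [ 0.2151 -0.3312  1.4435]
```

View pics/s3.png

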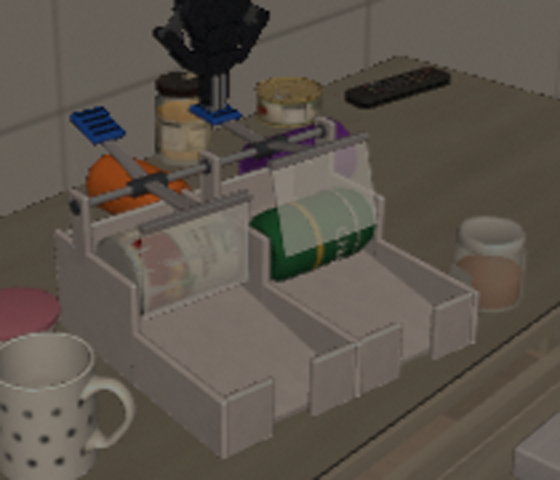

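The gate has lifted further, but the can still leans on it (crop 315,235). I'll keep pressing.

Request:
send_rows(plan=[[[0, 0, 0, 0, 0, 0.4, 1], [0, 0, 0, 0, 0, 0.3, 1], [0, 0, 0, 0, 0, 0, 1], [0, 0, 0, 0, 0, 0, 1]]])

```text
t: 4.8
tcp_pos: [0.5587, 0.0761, 0.1309]
ee_rot: [3.141, 0.001, -0.164]
contact_force: [-0.6, 0.3, 0.6]
gripper_width: -0.001
gripper_force: 0.3
```

Request:
send_rows(plan=[[[0, 0, 0, 0, 0, 0.3, 1], [0, 0, 0, 0, 0, 0.2, 1], [0, 0, 0, 0, 0, 0, 1], [0, 0, 0, 0, 0, 0, 1], [0, 0, 0, 0, 0, 0, 1], [0, 0, 0, 0, 0, 0, 1], [0, 0, 0, 0, 0, 0, 1], [0, 0, 0, 0, 0, 0, 1]]])

```text
t: 5.47
tcp_pos: [0.5589, 0.0762, 0.1262]
ee_rot: [3.141, 0.0, -0.164]
contact_force: [-0.8, 0.1, -0.6]
gripper_width: -0.001
gripper_force: 0.0
```

Run:
```python
from h import *
s=manip.observe();print(s['tcp_pos'],s['ee_rot'],s['contact_force'])
a=manip.read_camera('scene')
c=cv2.resize(a[160:340,190:400],(560,480),interpolation=cv2.INTER_CUBIC)
cv2.imwrite('pics/s4.png',c[:,:,::-1])
```

```text
[0.5589 0.0762 0.1262] [ 3.1414  0.0003 -0.1636] [-0.7663  0.0995 -0.5847]
```

View pics/s4.png

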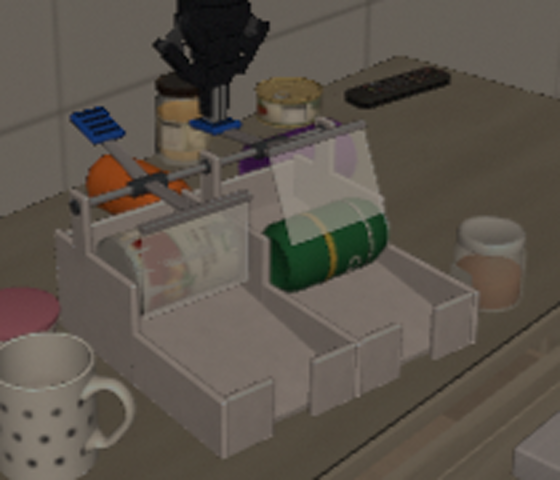

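The gate is higher and the can is edging under it (crop 325,245). I'll press on towards the stop.

Request:
send_rows(plan=[[[0, 0, 0, 0, 0, 0.4, 1], [0, 0, 0, 0, 0, 0.3, 1], [0, 0, 0, 0, 0, 0, 1], [0, 0, 0, 0, 0, 0, 1], [0, 0, 0, 0, 0, 0, 1], [0, 0, 0, 0, 0, 0, 1], [0, 0, 0, 0, 0, 0, 1], [0, 0, 0, 0, 0, 0, 1]]])

```text
t: 6.18
tcp_pos: [0.5591, 0.0763, 0.1194]
ee_rot: [-3.142, -0.0, -0.164]
contact_force: [-0.1, -0.5, 2.5]
gripper_width: -0.0
gripper_force: 1.4
```

Request:
send_rows(plan=[[[0, 0, 0, 0, 0, 0, 1], [0, 0, 0, 0, 0, 0, 1], [0, 0, 0, 0, 0, 0, 1], [0, 0, 0, 0, 0, 0, 1]]])

```text
t: 6.52
tcp_pos: [0.5591, 0.0763, 0.1193]
ee_rot: [-3.141, -0.0, -0.164]
contact_force: [0.0, -0.1, 3.0]
gripper_width: -0.0
gripper_force: 1.4
```

Run:
```python
from h import *
s=manip.observe();print(s['tcp_pos'],s['ee_rot'],s['contact_force'])
a=manip.read_camera('scene')
for c,st in blobs(a,(60,120,20),(88,255,255),40): print(c,st)
c=cv2.resize(a[160:340,190:400],(560,480),interpolation=cv2.INTER_CUBIC)
cv2.imwrite('pics/s5.png',c[:,:,::-1])
```

```text
[0.5591 0.0763 0.1193] [-3.1415 -0.0002 -0.1637] [ 0.039  -0.0572  3.0249]
[111.7821 237.5962] [ 92 229  38  14 156]
[344.7312 266.7375] [332 255  23  28 320]
[355.5    261.4792] [347 254  14  18  96]
[324.6384 273.0424] [311 261  28  25 495]
```

View pics/s5.png

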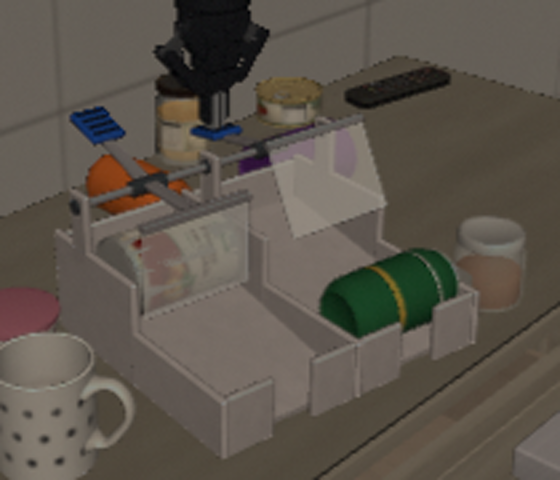

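The can has rolled to the front lip (crop 390,290) and the gate is clear of it. Now I'll raise the tool slowly so the paddle follows.

Request:
send_rows(plan=[[[0, 0, 0, 0, 0, -0.5, 1], [0, 0, 0, 0, 0, -0.8, 1], [0, 0, 0, 0, 0, -0.8, 1], [0, 0, 0, 0, 0, -0.8, 1], [0, 0, 0, 0, 0, -0.8, 1], [0, 0, 0, 0, 0, -0.8, 1], [0, 0, 0, 0, 0, -0.8, 1], [0, 0, 0, 0, 0, -0.8, 1]]])

```text
t: 7.23
tcp_pos: [0.5593, 0.0759, 0.1811]
ee_rot: [3.141, -0.001, -0.164]
contact_force: [-0.1, 0.1, 0.2]
gripper_width: -0.003
gripper_force: 0.0
```

Request:
send_rows(plan=[[[0, 0, 0, 0, 0, -1, 1], [0, 0, 0, 0, 0, -1, 1], [0, 0, 0, 0, 0, -2, 1], [0, 0, 0, 0, 0, -2, 1], [0, 0, 0, 0, 0, -2, 1], [0, 0, 0, 0, 0, 0, 1], [0, 0, 0, 0, 0, 0, 1], [0, 0, 0, 0, 0, 0, 1]]])

```text
t: 7.9
tcp_pos: [0.5587, 0.076, 0.2599]
ee_rot: [3.141, 0.001, -0.164]
contact_force: [-0.8, 0.1, -0.5]
gripper_width: -0.001
gripper_force: 0.0
```

Run:
```python
from h import *
s=manip.observe();print(s['t'],s['tcp_pos'],s['contact_force'])
a=manip.read_camera('scene')
for c,st in blobs(a,(100,150,60),(125,255,255)): print(c,st)
c=cv2.resize(a[160:340,190:400],(560,480),interpolation=cv2.INTER_CUBIC)
cv2.imwrite('pics/s6.png',c[:,:,::-1])
```

```text
7.9 [0.5587 0.076  0.2599] [-0.815   0.1495 -0.483 ]
[270.9135 194.7019] [262 189  19  12 104]
[225.8053 207.0442] [217 200  20  14 113]
```

View pics/s6.png

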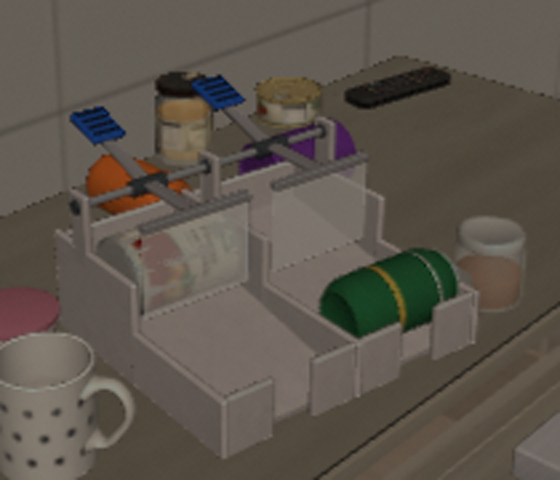

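The right paddle is back at its rest pixel (271,195) and both gates are shut. The can is at the lip, and the tool is clear of everything.

```bash
python3 -c "
from cell import manip
print(manip.finish_job())"
```

```text
the job is handed in; nothing more can be done
None
```

The green can rolled into the tray, the right paddle is back up with its gate shut, the tomato tin's gate stayed shut, and the job is handed in at about 8 s of robot time.

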